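Let a tin out of the dispenser rack

ROBOT

A 7-joint arm with a two-finger parallel gripper is mounted at the origin on the work surface. World frame = base frame: x ahead of the robot, y to its left, z up, the work surface at z = 0. Lengths are in m, angles in rad, forces in N, time in s.
With the tool pointing down it reaches from about 0.375 to 0.925 m from the base axis. Payload 3.1 kg.
Tool frame: the origin (TCP) lies between the finger pads; the fingertips stand 19 mm ahead of it and the grasp point (between the pads) is the TCP; z points along the fingers, y is the line along which they close (so a half turn about z gives the same grasp; the last joint's range is limited). The gripper opens to 85 mm and grips with 20 to 120 N. Pads are 22 mm wide; open, the fingers measure 114 mm over their backs; the gripper's body (76 mm by 85 mm) begins 54 mm behind the grasp point. The pads swing forward as they close: fully open they stand 13 mm farther back than shut.
Start: joints at [-1.293, 0.383, 0.044, 1.598, -0.018, 1.161, -0.05], TCP at [0.239, 0.605, 0.25] pointing down, gripper open.
Joint ranges: [-2.61, 2.61], [-0.41, 2.15], [-1.48, 1.57], [0, 2.5], [-1.57, 4.71], [0.05, 1.97], [-2.85, 2.85]. Speed limits (rad/s): [2.79, 2.79, 3.14, 3.14, 3.14, 3.14, 3.14].

INTERFACE

Orientations are given as a unit quaternion [x, y, z, w].
In Python, from bench import move_ptp, movel, move_j, move_gripper, pause, inverse_kinematics, read_camera, camera_params, MotionError, sign_off, look_for, tip_of, read_time_s, read_qpos, read_joint_vel, read_effort, read_eef_pos, read_tcp_rot, read_ft_force, read_ft_torque, read_finger_gap, read_grasp_force gives the robot as it stands. Calls block until the motion is done:
- move_ptp(position, orientation): joint-space move of the TCP to a pose.
- movel(position, orientation=None, speed=0.15): straight line of the TCP; orientation=None keeps the orientation; speed is the mean speed in m/s.
- move_j(angles): joint-space move.
- move_gripper(opening, effort=None): finger opening in m; effort is the grip in N (None keeps the last); returns when the fingers have stopped.
- pause(seconds).
- inverse_kinematics(position, orientation): joint angles nearest the present ones, or None.
- read_camera(name): name is "side" or "top"; returns the picture (384x512x3 uint8, red, green, blue); there is no depth.
- camera_params(name): a dict with "K" (3x3 intrinsics, pixels), "camera_from_world" (4x4, takes a point from world to camera coordinates). Camera axes: x right, y down, z forward; pixel columns grow to the right and rows downward; lengths in m; the calibration is good to about 2 mm. A picture is of the moment at which its call begins. camera_params takes no time and is no camera call.
A pose or a line that the arm cannot do raises MotionError and nothing moves.
- sign_off(): hands the job in; it is judged then, once.
Trained networks look in the newest picture that a camera, given by its name, has taken for a name from the list of things; names that differ only in an ending like _2 or _b are one class to them, and where a whole thing is asked for, a point or a joint stands for the part that bears it (a point fixed in the world has none). Each returns a list of dicts, best first, with "confidence" (0 to 1); they miss things now and then, are a little off and sometimes report something else, mostly with a low value. They report only what shows in the picture. A call takes as long as a camera call. They do not tell look-alikes from the thing itself.
- look_for(camera, name): "at" ([column, row] in pixels, amid what is visible of it).
- tip_of(camera, name): "at" ([column, row] in pixels: a listed point, or the origin of a listed thing).
Readings, each from a call of its own:
- read_time_s(): time.
- read_qpos(): joint angles.
- read_joint_vel(): joint speeds.
- read_effort(): joint torques, N m.
- read_eef_pos(): TCP position.
- read_tcp_rot(): TCP orientation.
- read_ft_force(): force on the tool from outside, world axes, zero at the start.
- read_ft_torque(): the same for the moment, N m.
- read_finger_gap(): finger opening in m.
- read_grasp_force(): force on a finger pad.
Only numpy, scipy, OpenCV 4.12 (cv2) and the standard library are available. Lean on these libraries where they do the work, as an engineer would, in place of code of your own. Each camera call takes 0.05 s, during which the arm holds its last target. There are 200 camera calls.

TASK

Let the longer of the two tins out of the dispenser rack: press down the black paddle on its side so that the rocker lifts its gate, keep it pressed until the tin has rolled down into the bay in front and come to rest, then let go so that the gate drops shut behind it. Press only that paddle: do not touch the tins or raise a gate by hand, leave the shorter tin shut in its lane, and leave the things around the rack where they stand.

Things in the scene. Friction and masses are not known exactly. Their poses are not given: they have to be found in the camera images.
- rack: Fixed two-lane tin dispenser of sheet steel, base plate 360 x 235 mm. Origin on the bench under the middle of the lanes; x points downhill along them, away from the robot (turned up to 0.3 rad), y left, z up. Lanes 260 mm long, 100 mm wide, centred 53 mm left and right, slope down 8 degrees to +x; floor 55 mm above the bench at the origin, walls 30 mm high. Highest at rest: pivot brackets, 138 mm.
- long_tin: Closed steel tin with a plain paper band, 60 mm in diameter and 90 mm long, about 0.27 kg, lying across one of the two lanes and leaning against its gate; which lane varies. Origin at its middle; y is its long axis. The bay it must roll into is the front of the lane, from the gate to a rubber stop 127 mm ahead of the rack's origin; at rest there its middle is 97 mm ahead of that origin, 72 mm above the bench.
- short_tin: The same sort of tin, 60 mm in diameter but only 55 mm long, about 0.17 kg, lying in the other lane behind the other gate. Origin at its middle; y is its long axis.
- rocker_left (a joint): Tilt of the left rocker, a steel bar 245 mm long outside the rack's left wall, on a level pivot 90 mm behind the rack's origin, 125 mm above the bench. 0 rad = at rest, level, gate shut; grows as the paddle end sinks and the gate rises; stop at 0.45. A tin passes above about 0.37. A spring returns it to 0; fully down takes about 6 N at the paddle.
- paddle_left (a point): Centre of the top face of the left rocker's paddle, a black plastic plate 50 x 50 x 6 mm at the bar's uphill end (nearer the robot): 210 mm behind the rack's origin, 145 mm to its left (+y), 132 mm above the bench at rest, 120 mm from the pivot, nothing under it. It sinks about 51 mm over the full swing, tilting with the bar. z up from the face, x along the bar to the gate.
- gate_left (a point): Gate of the left lane: steel plate 84 mm wide, 45 mm high, 5 mm thick, hanging across the lane from the other end of the left rocker. This point is the middle of its lower edge, 21 mm ahead of the rack's origin, 78 mm above the bench when shut, about 50 mm higher when fully lifted.
- rocker_right (a joint): Tilt of the right rocker, a steel bar 245 mm long outside the rack's right wall, on a level pivot 90 mm behind the rack's origin, 125 mm above the bench. 0 rad = at rest, level, gate shut; grows as the paddle end sinks and the gate rises; stop at 0.45. A tin passes above about 0.37. A spring returns it to 0; fully down takes about 6 N at the paddle.
- paddle_right (a point): Centre of the top face of the right rocker's paddle, a black plastic plate 50 x 50 x 6 mm at the bar's uphill end (nearer the robot): 210 mm behind the rack's origin, 145 mm to its right (-y), 132 mm above the bench at rest, 120 mm from the pivot, nothing under it. It sinks about 51 mm over the full swing, tilting with the bar. z up from the face, x along the bar to the gate.
- gate_right (a point): Gate of the right lane: steel plate 84 mm wide, 45 mm high, 5 mm thick, hanging across the lane from the other end of the right rocker. This point is the middle of its lower edge, 21 mm ahead of the rack's origin, 78 mm above the bench when shut, about 50 mm higher when fully lifted.
- ring_mould: Bystander: loose steel ring mould, 72 mm in diameter, 40 mm high, standing on the bench between the robot and the rack. Origin at the centre of its underside.
- shaker: Bystander: loose white jar with a steel cap, 48 mm in diameter, 100 mm high, standing on the bench beside the rack. Origin at the centre of its underside.
- steel_cup: Bystander: loose steel cup, 72 mm in diameter, 60 mm high, standing on the bench on the other side of the rack. Origin at the centre of its underside.
There are look-alikes about, which are no part of the job. What is shaped like the short_tin but pink is not meant.

How it is judged:
By the outcome, as a careful person would: the job done as asked, in the order asked, and still so for the second after the job is handed in, with the robot touching nothing.
It also fails if it takes over 40 s, if anything falls off the work surface, if the arm or the gripper's body presses on something with over 40 N, if the wrist force passes 120 N, or if a joint passes its speed limit or range.

## Working session

There is one attempt and no reset: what is moved stays moved. The work goes in short steps, each a Python script; the robot and the scene stay as the last script left them, time stands still between calls to the robot, and variables do not carry over. Pictures are saved under pics/ and viewed, at most 10 in all, crops included, and the job is handed in when it is done.

```bash
mkdir -p pics; python3 - <<'E'
from bench import *
import cv2
for c in("top","side"):
    im=read_camera(c); cv2.imwrite(f"pics/{c}0.png",cv2.cvtColor(im,cv2.COLOR_RGB2BGR))
    for n in("rack","long_tin","short_tin","paddle_left","paddle_right","gate_left","gate_right","ring_mould","shaker","steel_cup"):
        print(c,n,[(d["at"],round(d["confidence"],2)) for d in tip_of(c,n)[:3]])
print(read_time_s(),read_tcp_rot())
E
```

```text
top rack [([216.4, 171.9], 0.85)]
top long_tin [([234.7, 166.7], 0.58)]
top short_tin [([193.5, 163.2], 0.78), ([255.2, 252.3], 0.75), ([308.0, 139.5], 0.67)]
top paddle_left [([130.2, 227.9], 0.72), ([237.3, 157.2], 0.29)]
top paddle_right [([252.6, 255.7], 0.93)]
top gate_left [([199.3, 149.0], 0.65)]
top gate_right [([240.2, 158.7], 0.64)]
top ring_mould [([196.1, 266.3], 0.77)]
top shaker [([298.4, 224.2], 0.69)]
top steel_cup [([113.8, 201.6], 0.62)]
side rack [([274.9, 206.3], 0.78)]
side long_tin [([272.1, 191.3], 0.68)]
side short_tin [([335.7, 248.5], 0.96), ([265.6, 168.9], 0.83)]
side paddle_left [([190.0, 139.5], 0.82)]
side paddle_right [([185.2, 201.1], 0.59)]
side gate_left [([277.9, 170.0], 0.68)]
side gate_right [([283.8, 194.4], 0.77)]
side ring_mould []
side shaker [([240.3, 274.6], 0.97)]
side steel_cup [([218.8, 156.9], 0.69)]
1.1 [ 1.86744077e-01  9.82408596e-01 -1.05728850e-05 -7.89756319e-06]
```

View pics/top0.png

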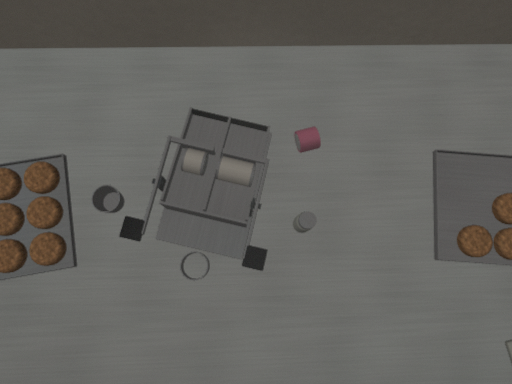

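View pics/side0.png

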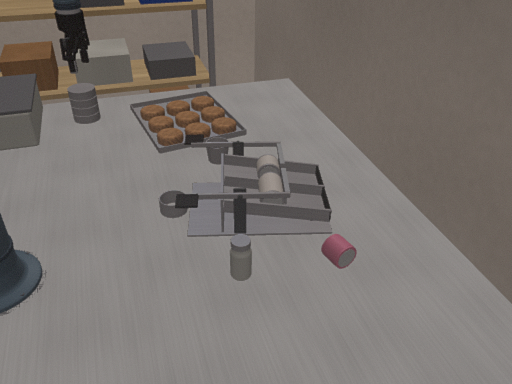

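Top picture: the paddles are at (132,228) on the left and (255,258) on the right. The long tin (235,170) is in the right lane and the short one (194,162) in the left. The pink look-alike is at (308,139). Next I fit the rack pose and confirm the lanes in an enlarged crop.

```bash
cat >h.py <<'E'
import numpy as np
from bench import *
def proj(c,P):
    p=camera_params(c); T=np.array(p["camera_from_world"]); q=(T[:3,:3]@np.atleast_2d(P).T).T+T[:3,3]
    u=(np.array(p["K"])@q.T).T; return u[:,:2]/u[:,2:]
def ray_z(c,uv,z):
    p=camera_params(c); T=np.array(p["camera_from_world"]); R=T[:3,:3]; o=-R.T@T[:3,3]
    d=R.T@np.linalg.solve(np.array(p["K"]),[*uv,1]); return o+d*(z-o[2])/d[2]
def rack2w(s,P):
    P=np.atleast_2d(P); c,n=np.cos(s[2]),np.sin(s[2])
    return np.c_[s[0]+c*P[:,0]-n*P[:,1], s[1]+n*P[:,0]+c*P[:,1], P[:,2]]
E
python3 - <<'E'
from h import *
import cv2
from scipy.optimize import least_squares
im=cv2.imread("pics/top0.png")
g=im.max(2); m=(g<45).astype(np.uint8); m[:100]=0
n,l,st,ce=cv2.connectedComponentsWithStats(m)
for i in range(1,n):
    if st[i,4]>150: print(st[i],ce[i].round(1))
cs=[ce[i] for i in range(1,n) if 300<st[i,4]<900]
obs=[("top",(-.21,.145,.132),(131,228.5)),("top",(-.21,-.145,.132),(255,257.5)),("side",(-.21,.145,.132),(190,139.5)),("side",(-.21,-.145,.132),(186,201)),
("top",(.021,.053,.078),(199.3,149)),("top",(.021,-.053,.078),(240.2,158.7)),("side",(.021,.053,.078),(277.9,170)),("side",(.021,-.053,.078),(283.8,194.4))]
f=lambda s:np.concatenate([proj(c,rack2w(s,P))[0]-u for c,P,u in obs])
r=least_squares(f,[.6,.1,0],loss="soft_l1"); s=r.x; print("rack",s); print(f(s).reshape(-1,2).round(1))
for y in(.145,-.145): print("paddle",y,rack2w(s,(-.21,y,.132)))
print("from top px",ray_z("top",(131,228.5),.132),ray_z("top",(255,257.5),.132))
for nme,c,uv,z in(("mould","top",(196,266),.02),("shaker","top",(307,221),.1),("cup","top",(112,202),.06)): print(nme,ray_z(c,uv,z))
np.save("rack.npy",s)
v=cv2.resize(im[90:290,90:340],None,fx=3,fy=3,interpolation=cv2.INTER_CUBIC)
v=cv2.convertScaleAbs(v,alpha=1.5)
for y,col in((.145,(0,255,0)),(-.145,(0,0,255))):
    q=proj("top",rack2w(s,[(-.21+a,y+b,.132) for a,b in((-.025,-.025),(.025,-.025),(.025,.025),(-.025,.025))]))
    cv2.polylines(v,[((q-[90,90])*3).astype(int)],True,col,1)
cv2.imwrite("pics/crop.png",v)
E
```

```text
[120 217  24  24 402] [131.6 228.3]
[243 246  23  24 369] [254.3 257.6]
rack [ 0.67508116  0.08627833 -0.25199502]
[[ 1.9  0.2]
 [ 0.5 -0.5]
 [ 2.6 -1.3]
 [ 0.1 -1.3]
 [-0.3  1.4]
 [-0.8  1. ]
 [ 0.9  1.3]
 [-0.9 -0.5]]
paddle 0.145 [[0.5078674  0.27905944 0.132     ]]
paddle -0.145 [[ 0.43555982 -0.00178147  0.132     ]]
from top px [0.50845765 0.28337261 0.132     ] [ 0.43451102 -0.00068785  0.132     ]
mould [0.41837803 0.14730424 0.02      ]
shaker [ 0.51879271 -0.13102355  0.1       ]
cup [0.58336031 0.35330219 0.06      ]
```

View pics/crop.png

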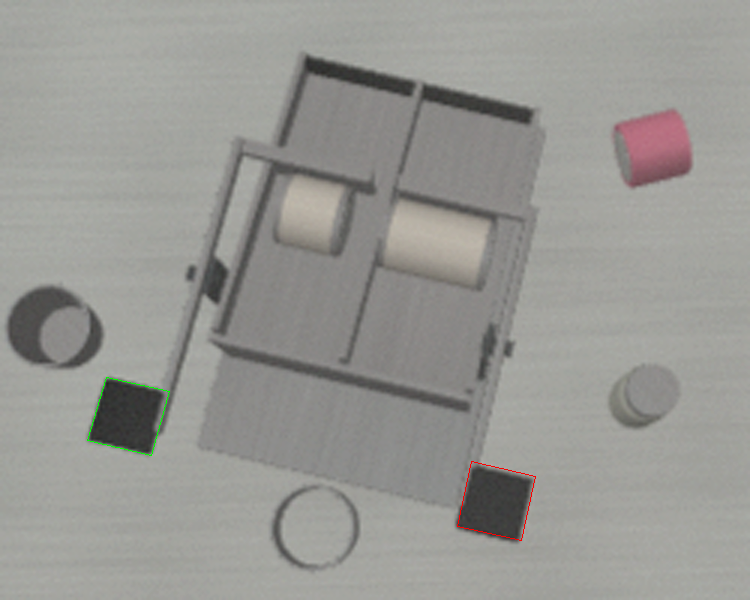

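The long tin (crop 437,242; band 90 mm) lies in the right lane, so the right paddle (crop 497,502; world ≈ 0.435, -0.001) is the one to press. The short tin is on the left (crop 313,215), and the pink one stands outside the rack at (653,148). I'll hover over the paddle with the gripper closed.

```bash
python3 - <<'E'
from h import *
from scipy.spatial.transform import Rotation as Ro
s=np.load("rack.npy"); p=rack2w(s,(-.21,-.145,.25))[0]
best=None
for k in(0,np.pi):
    q=(Ro.from_euler("z",s[2]+k)*Ro.from_euler("x",np.pi)).as_quat()
    js=[inverse_kinematics([*p[:2],z],q) for z in(.25,.15,.098)]
    print(k,[None if j is None else np.round(j,2) for j in js])
    if all(j is not None for j in js):
        d=abs(np.array(js[0])-read_qpos()).max()
        if best is None or d<best[0]: best=(d,q)
q=best[1]; np.save("q.npy",q); print(q)
move_gripper(0.0)
move_ptp(p,q)
movel([*p[:2],.175],q,speed=.1)
pause(.2)
print(read_eef_pos(),read_ft_force(),read_finger_gap(),read_time_s())
import cv2
im=read_camera("side");cv2.imwrite("pics/hov.png",cv2.resize(im[90:300,120:400,::-1],None,fx=2.7,fy=2.7))
E
```

```text
0 [array([-0.82, -0.08,  0.71,  2.11,  0.06,  1.09, -1.96]), array([-0.82,  0.12,  0.77,  2.21, -0.11,  0.85, -1.8 ]), array([-0.79,  0.25,  0.77,  2.25, -0.26,  0.73, -1.66])]
3.141592653589793 [array([-0.77, -0.07,  0.66,  2.11,  0.05,  1.09,  1.19]), array([-0.71,  0.11,  0.66,  2.21, -0.09,  0.85,  1.32]), array([-0.67,  0.23,  0.63,  2.24, -0.2 ,  0.73,  1.42])]
[1.25664398e-01 9.92072809e-01 6.07469395e-17 7.69472516e-18]
[ 0.43615727 -0.0016752   0.17564737] [ 0.79165514  0.75069402 -0.23760403] -0.00018894198992801413 5.2417
```

View pics/hov.png

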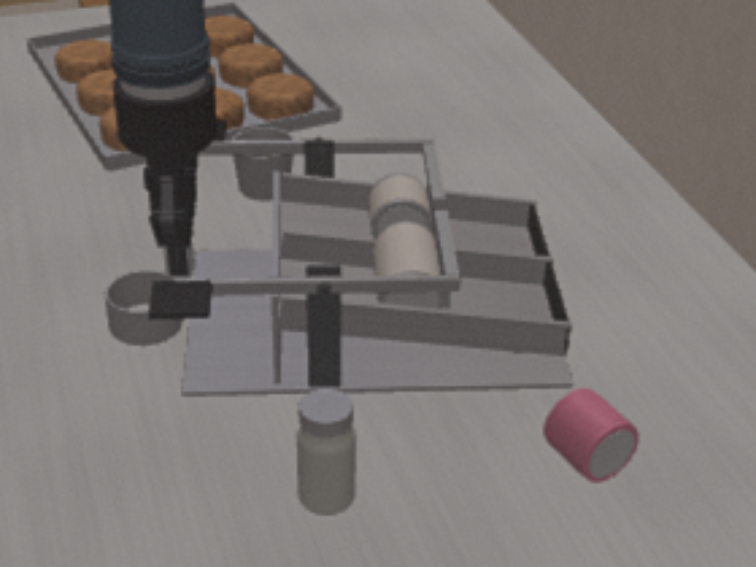

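The tip (178,275) is right above the right paddle (181,300), about 24 mm clear. Now I press along the paddle's arc with a force guard, hold, and watch the tin.

```bash
python3 - <<'E'
from h import *
import cv2
s=np.load("rack.npy"); q=np.load("q.npy"); f0=read_ft_force()[2]
F=lambda: read_ft_force()[2]-f0
z=.160
while z>.138 and F()<1.5:
    z-=.004; movel([*rack2w(s,(-.21,-.145,z))[0][:2],z],q,speed=.06)
# (th: tip edge 11 mm toward the gate touches the tilted face)
for th in np.r_[np.arange(0,.40,.05),np.arange(.39,.475,.015)]:
    c,n=np.cos(th),np.sin(th)
    xc=-.09-.12*c-.007*n; zc=.125-.12*n+.007*c
    z=zc+.011*np.tan(th)+.019
    movel([*rack2w(s,(xc-.002,-.145,z))[0][:2],z],q,speed=.06)
    f=F(); print(round(th,3),round(z,4),read_eef_pos().round(4) if hasattr(read_eef_pos(),'round') else read_eef_pos(),round(f,1))
    if f>11: break
pause(1.5)
for c in("side","top"):
    im=read_camera(c); cv2.imwrite(f"pics/press_{c}.png",cv2.resize(im[90:300,90:370,::-1],None,fx=2.7,fy=2.7))
    print(c,[(d["at"],d["confidence"]) for d in tip_of(c,"long_tin")[:2]], proj(c,rack2w(s,(.097,-.053,.072))))
print(F(),read_time_s())
E
```

```text
0.0 0.151 [ 0.4335 -0.0012  0.1512] 3.4
0.05 0.1455 [ 0.4336 -0.0012  0.1455] 2.5
0.1 0.1401 [ 0.4337 -0.0012  0.14  ] 0.8
0.15 0.1347 [ 0.4336 -0.0014  0.1344] 0.6
0.2 0.1292 [ 0.4342 -0.0017  0.1289] -0.0
0.25 0.1239 [ 0.4352 -0.0019  0.1236] 1.2
0.3 0.1186 [ 0.4364 -0.0021  0.1184] 2.4
0.35 0.1134 [ 0.4376 -0.0025  0.1133] 5.5
0.39 0.1094 [ 0.4389 -0.0028  0.1092] 4.7
0.405 0.1079 [ 0.4394 -0.0029  0.1077] 5.3
0.42 0.1064 [ 0.4399 -0.0031  0.1061] 4.8
0.435 0.1049 [ 0.4404 -0.0032  0.1046] 4.9
0.45 0.1034 [ 0.441  -0.0033  0.1031] 5.1
0.465 0.102 [ 0.4416 -0.0036  0.1016] 5.3
side [([309.9, 194.7], 0.8)] [[312.86762175 195.20237037]]
top [([246.0, 131.3], 0.76)] [[246.07600213 132.78652387]]
6.103901635782218 11.4583
```

View pics/press_side.png

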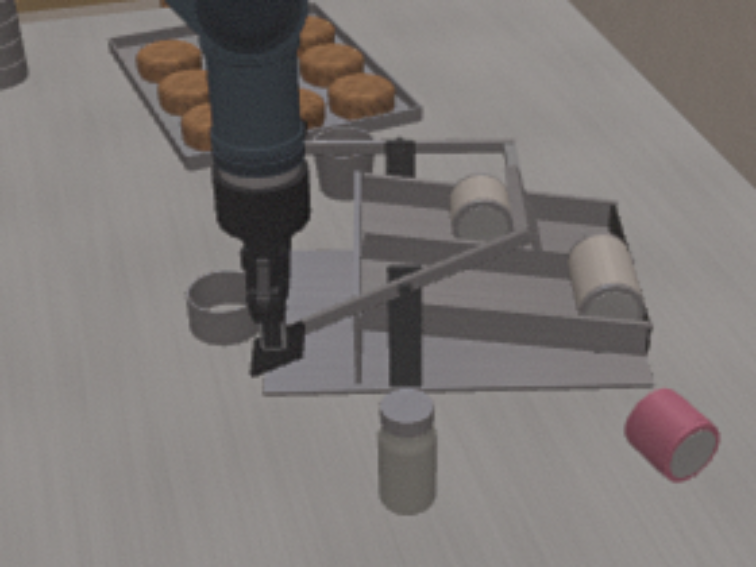

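The gate is up, and the long tin (605,275) has rolled to the stop, within 3 px of where it should come to rest. The short tin (482,205) is still shut in. I'll confirm the long tin has stopped moving, then release slowly back up the arc.

```bash
python3 - <<'E'
from h import *
import cv2
s=np.load("rack.npy"); q=np.load("q.npy")
a=read_camera("side").astype(int); pause(.6); b=read_camera("side").astype(int)
print("motion",abs(a-b)[165:215,295:335].mean())
for th in np.arange(.44,-.01,-.08):
    c,n=np.cos(th),np.sin(th); z=.125-.12*n+.007*c+.011*np.tan(th)+.019
    movel([*rack2w(s,(-.092-.12*c-.007*n,-.145,z))[0][:2],z],q,speed=.06)
p=rack2w(s,(-.212,-.145,0))[0][:2]
movel([*p,.26],q,speed=.1); pause(.8)
for c in("side","top"):
    im=read_camera(c); cv2.imwrite(f"pics/end_{c}.png",cv2.resize(im[90:300,90:370,::-1],None,fx=2.7,fy=2.7))
    print(c,[(n,[d["at"] for d in tip_of(c,n)[:1]]) for n in("long_tin","gate_right")],proj(c,rack2w(s,[(.097,-.053,.072),(.021,-.053,.078)])))
print(read_ft_force(),read_time_s())
E
```

```text
motion 1.554
side [('long_tin', [[315.0, 194.5]]), ('gate_right', [[285.8, 191.6]])] [[312.86762175 195.20237037]
 [282.93811493 193.87830651]]
top [('long_tin', [[243.1, 132.4]]), ('gate_right', [[238.2, 158.4]])] [[246.07600213 132.78652387]
 [239.42124626 159.67556043]]
[-0.10320772 -0.44874389  0.18883214] 16.25
```

View pics/end_side.png

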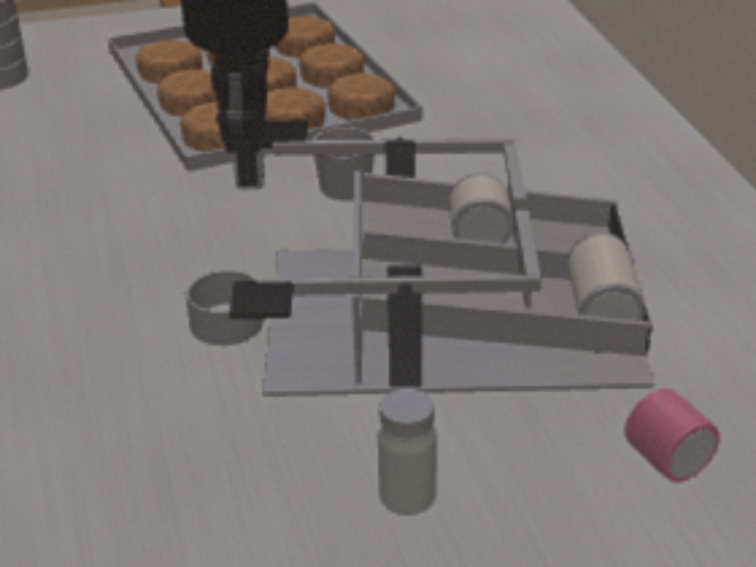

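The right rocker is level again and its gate is shut behind the long tin (605,275). The short tin (482,205) is still in its lane and the bystanders stand where they were.

```bash
python3 -c "from bench import *; print(sign_off())"
```

```text
the job is handed in; nothing more can be done
None
```

The long tin is at rest in the right-hand bay with its gate shut behind it, the short tin is still shut in its lane, nothing else was moved, and the job is handed in.

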